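# Find the full tea tin by its weight

### The arm

A 6-joint arm with a two-finger parallel gripper is mounted at the origin on a cart in front of the work surface, level with it; the furniture and walls round the work are solid. World frame = base frame: x ahead of the robot, y to its left, z up, the work surface at z = 0. Lengths are in m, angles in rad, forces in N, time in s.
With the tool pointing down it reaches from about 0.225 to 0.875 m from the base axis. Payload 3.4 kg.
Tool frame: the origin (TCP) lies at the very end of the fingers, on their centre line; the grasp point (between the pads) lies behind it (manip.grasp_offset is the z of the grasp point in the tool frame, in m); z points along the fingers, y is the line along which they close (so a half turn about z gives the same grasp; the last joint's range is limited). The gripper opens to 85 mm and grips with 20 to 120 N. Pads are 22 mm wide; open, the fingers measure 114 mm over their backs; the gripper's body (76 mm by 85 mm) begins 54 mm behind the grasp point. The pads swing forward as they close: fully open they stand 13 mm farther back than shut.
Start: joints at [-1.377, 0.276, 1.505, -0, 1.361, -0.121], TCP at [0.178, -0.547, 0.231] pointing down, gripper open.
Joint ranges: [-2.89, 2.89], [-0.75, 2.08], [0.22, 2.7], [-1.18, 4.32], [0.11, 2.71], [-2.7, 2.7]. Speed limits (rad/s): [2.57, 2.57, 3.14, 3.14, 3.14, 3.14].

### API

Orientations are given as a unit quaternion [w, x, y, z].
In Python, from rig import manip gives the robot as it stands.
- The arm moves only by the shell command python3 -m pendant 'ROWS' [FORCE]. ROWS is JSON, a list of rows, each an object of numbers: "dx", "dy", "dz": the shift along the tool's x, y, z in m; "rx", "ry", "rz": the turn, a rotation vector about the tool's x, y, z in degrees; "hand": the finger opening in m, from 0 to 0.0854. In form: [{"dx": .., "dy": .., "dz": .., "rx": .., "ry": .., "rz": .., "hand": ..}, ...]. A call has 1 to 12 rows; each row shifts and turns the commanded pose from where the row before left it, along the tool's axes as they then stand; what a row does not reach is not made up. A row lasts 1/12 s, in which the tool goes at most 41.7 mm and 7.16 degrees, less where a joint would pass 70% of its speed; a pose out of reach is approached as far as the arm can. A call is refused whole if a number of a shift passes 0.0417 or a number of a turn 7.16, either way. A call with a gripper value outside its range is refused whole. The fingers move at their own pace and stop on an object; FORCE is the grip in N (left out, the last holds). Time passes only in rows, so rows that do not move let the fingers close. It gives the time, the measured TCP pose, the force, the opening and the grip force at its end, in the units of the state.
- manip.get_state(): the state, without advancing time (a new reading comes with each control period).
- manip.get_image(name): name is "scene" or "top" or "wrist"; returns a dict with "frame" (480x640x3 uint8, red, green, blue), "fx", "fy", "cx", "cy" (pixels), "position" and "attitude" of the camera in the world; the wrist camera has in their place "mount" (4x4, takes a point from camera to tool coordinates, whose origin is the TCP and whose axes are the flange's). Camera axes: x right, y up, looking along -z (the intrinsics and any distortion apply to the point x, -y, -z); pixel columns grow to the right and rows downward; lengths in m; the calibration is good to about 2 mm. A picture is of the moment at which its call begins: read the wrist's pose just before it. There is no depth.
- manip.sign_off(): hands the job in; it is judged then, once.
The state is a dict: "clock": time; "qpos": joint angles; "qd": joint speeds; "effort": joint torques, N m; "position": TCP position; "ee_rot": TCP orientation; "contact_force": force on the tool from outside, world axes, zero at the start; "moment": the same for the moment, N m; "width": finger opening in m; "gripper_force": force on a finger pad.
Only numpy, scipy, OpenCV 4.12 (cv2) and the standard library are available. Lean on these libraries where they do the work, as an engineer would, in place of code of your own. Each camera call takes 0.05 s, during which the arm holds its last target. There are 200 camera calls.

### The job

Three closed tea tins that look alike stand on the wooden board on the range; one is full and clearly the heaviest, the other two are nearly empty. Lift tins to feel which is the heaviest, then gently stack the two light ones upright, one on top of the other, in the middle of the white plate, leaving the plate and the spice jars and the salt shaker where they are. Finish with the heaviest tin held still and upright in the gripper, about 12 cm above the board and touching nothing else: do not put it down or let go of it.

Things in the scene. Friction and masses are not known exactly. Their poses are not given: they have to be found in the camera images.
- tin_a: One of three tins that look the same: round closed tea tin, green lid and green band on bare metal, 58 mm across, 48 mm tall, flat top and bottom, made of rigid metal with no loose lid. Origin at the centre of its underside, z up. Its weight cannot be seen: one of the three tins, a different place each time, weighs 0.5 to 0.7 kg, the other two 0.17 to 0.23 kg each.
- tin_b: One of three tins that look the same: round closed tea tin, green lid and green band on bare metal, 58 mm across, 48 mm tall, flat top and bottom, made of rigid metal with no loose lid. Origin at the centre of its underside, z up. Its weight cannot be seen: one of the three tins, a different place each time, weighs 0.5 to 0.7 kg, the other two 0.17 to 0.23 kg each.
- tin_c: One of three tins that look the same: round closed tea tin, green lid and green band on bare metal, 58 mm across, 48 mm tall, flat top and bottom, made of rigid metal with no loose lid. Origin at the centre of its underside, z up. Its weight cannot be seen: one of the three tins, a different place each time, weighs 0.5 to 0.7 kg, the other two 0.17 to 0.23 kg each.
- plate: Round white plate, 140 mm across and 14 mm tall at the rim, standing loose on the wooden board, 0.7 kg. Origin at the centre of its underside, z up. Its flat inner floor is 5 mm above the underside and 86 mm across; the rim slopes up gently round it.
- board: Fixed wooden cover board over the front burners, 260 (x) by 710 (y) mm; its flat top, where tins and plate stand, is at z = 0.025. Origin at its centre, at z = 0. Beware of the kitchen hood: it overhangs all from 70 mm behind the centre of the board backward (+x), lower edge at z = 0.56; wrist and forearm must stay in front of it, so travel low and straight along the board.
- salt: Bystander, leave alone: grey salt shaker, 44 across, 90 tall (mm). Origin at the centre of its underside, z up.
- pepper: Bystander, leave alone: spice jar with a black cap, 41 across, 105 tall (mm). Origin at the centre of its underside, z up.
- paprika: Bystander, leave alone: spice jar with a red cap, 45 across, 106 tall (mm). Origin at the centre of its underside, z up.

How it is judged:
On the way, in this order (a step that is already met when the one before it is completed fails the run):
1. one of the two light tins stands upright in the middle of the plate, let go (((z of tin_a in the frame of plate between -0.005 and 0.03 m and horizontal distance between tin_a and plate below 0.015 m and angle between tin_a's own z axis and vertical below 0.15 rad and contact force between tin_a and the fingers below 0.1 N and linear speed of tin_a below 0.03 m/s and contact force between tin_a and plate below 3.5 N) or (z of tin_b in the frame of plate between -0.005 and 0.03 m and horizontal distance between tin_b and plate below 0.015 m and angle between tin_b's own z axis and vertical below 0.15 rad and contact force between tin_b and the fingers below 0.1 N and linear speed of tin_b below 0.03 m/s and contact force between tin_b and plate below 3.5 N) or (z of tin_c in the frame of plate between -0.005 and 0.03 m and horizontal distance between tin_c and plate below 0.015 m and angle between tin_c's own z axis and vertical below 0.15 rad and contact force between tin_c and the fingers below 0.1 N and linear speed of tin_c below 0.03 m/s and contact force between tin_c and plate below 3.5 N))), for 0.2 s.
2. the other light tin stands upright on top of it, let go (((z of tin_a in the frame of plate between -0.005 and 0.03 m and horizontal distance between tin_a and plate below 0.015 m and angle between each of tin_a, tin_b's own z axis and vertical below 0.15 rad and contact force between each of tin_a, tin_b and the fingers below 0.1 N and linear speed of each of tin_a, tin_b below 0.03 m/s and z of tin_b in the frame of tin_a between 0.035 and 0.06 m and horizontal distance between tin_b and tin_a below 0.015 m and horizontal distance between tin_b and plate below 0.018 m and contact force between tin_a and plate between 0.5 and 5.7 N) or (z of tin_a in the frame of plate between -0.005 and 0.03 m and horizontal distance between tin_a and plate below 0.015 m and angle between each of tin_a, tin_c's own z axis and vertical below 0.15 rad and contact force between each of tin_a, tin_c and the fingers below 0.1 N and linear speed of each of tin_a, tin_c below 0.03 m/s and z of tin_c in the frame of tin_a between 0.035 and 0.06 m and horizontal distance between tin_c and tin_a below 0.015 m and horizontal distance between tin_c and plate below 0.018 m and contact force between tin_a and plate between 0.5 and 5.7 N) or (z of tin_b in the frame of plate between -0.005 and 0.03 m and horizontal distance between tin_b and plate below 0.015 m and angle between each of tin_b, tin_a's own z axis and vertical below 0.15 rad and contact force between each of tin_b, tin_a and the fingers below 0.1 N and linear speed of each of tin_b, tin_a below 0.03 m/s and z of tin_a in the frame of tin_b between 0.035 and 0.06 m and horizontal distance between tin_a and tin_b below 0.015 m and horizontal distance between tin_a and plate below 0.018 m and contact force between tin_b and plate between 0.5 and 5.7 N) or (z of tin_b in the frame of plate between -0.005 and 0.03 m and horizontal distance between tin_b and plate below 0.015 m and angle between each of tin_b, tin_c's own z axis and vertical below 0.15 rad and contact force between each of tin_b, tin_c and the fingers below 0.1 N and linear speed of each of tin_b, tin_c below 0.03 m/s and z of tin_c in the frame of tin_b between 0.035 and 0.06 m and horizontal distance between tin_c and tin_b below 0.015 m and horizontal distance between tin_c and plate below 0.018 m and contact force between tin_b and plate between 0.5 and 5.7 N) or (z of tin_c in the frame of plate between -0.005 and 0.03 m and horizontal distance between tin_c and plate below 0.015 m and angle between each of tin_c, tin_a's own z axis and vertical below 0.15 rad and contact force between each of tin_c, tin_a and the fingers below 0.1 N and linear speed of each of tin_c, tin_a below 0.03 m/s and z of tin_a in the frame of tin_c between 0.035 and 0.06 m and horizontal distance between tin_a and tin_c below 0.015 m and horizontal distance between tin_a and plate below 0.018 m and contact force between tin_c and plate between 0.5 and 5.7 N) or (z of tin_c in the frame of plate between -0.005 and 0.03 m and horizontal distance between tin_c and plate below 0.015 m and angle between each of tin_c, tin_b's own z axis and vertical below 0.15 rad and contact force between each of tin_c, tin_b and the fingers below 0.1 N and linear speed of each of tin_c, tin_b below 0.03 m/s and z of tin_b in the frame of tin_c between 0.035 and 0.06 m and horizontal distance between tin_b and tin_c below 0.015 m and horizontal distance between tin_b and plate below 0.018 m and contact force between tin_c and plate between 0.5 and 5.7 N))), for 0.2 s.
At the end, for the whole second after the job is handed in: Two light tins at rest, let go, upright within 0.15 rad: one within 15 mm of the centre of the plate (which carries under 5.7 N), one on it within 15 mm (18 of the plate's centre). The heaviest held upright within 0.25 rad, still, over 80 mm above the board, clear of all else (((z of tin_a in the frame of plate between -0.005 and 0.03 m and horizontal distance between tin_a and plate below 0.015 m and angle between each of tin_a, tin_b's own z axis and vertical below 0.15 rad and contact force between each of tin_a, tin_b and the fingers below 0.1 N and linear speed of each of tin_a, tin_b below 0.03 m/s and z of tin_b in the frame of tin_a between 0.035 and 0.06 m and horizontal distance between tin_b and tin_a below 0.015 m and horizontal distance between tin_b and plate below 0.018 m and contact force between tin_a and plate between 0.5 and 5.7 N and height (world z) of tin_c above 0.105 m and angle between tin_c's own z axis and vertical below 0.25 rad and contact force between tin_c and the fingers above 2 N and linear speed of tin_c below 0.05 m/s and contact force between tin_c and plate below 0.05 N and contact force between tin_c and board below 0.05 N and contact force between tin_c and tin_a below 0.05 N and contact force between tin_c and tin_b below 0.05 N) or (z of tin_a in the frame of plate between -0.005 and 0.03 m and horizontal distance between tin_a and plate below 0.015 m and angle between each of tin_a, tin_c's own z axis and vertical below 0.15 rad and contact force between each of tin_a, tin_c and the fingers below 0.1 N and linear speed of each of tin_a, tin_c below 0.03 m/s and z of tin_c in the frame of tin_a between 0.035 and 0.06 m and horizontal distance between tin_c and tin_a below 0.015 m and horizontal distance between tin_c and plate below 0.018 m and contact force between tin_a and plate between 0.5 and 5.7 N and height (world z) of tin_b above 0.105 m and angle between tin_b's own z axis and vertical below 0.25 rad and contact force between tin_b and the fingers above 2 N and linear speed of tin_b below 0.05 m/s and contact force between tin_b and plate below 0.05 N and contact force between tin_b and board below 0.05 N and contact force between tin_b and tin_a below 0.05 N and contact force between tin_b and tin_c below 0.05 N) or (z of tin_b in the frame of plate between -0.005 and 0.03 m and horizontal distance between tin_b and plate below 0.015 m and angle between each of tin_b, tin_a's own z axis and vertical below 0.15 rad and contact force between each of tin_b, tin_a and the fingers below 0.1 N and linear speed of each of tin_b, tin_a below 0.03 m/s and z of tin_a in the frame of tin_b between 0.035 and 0.06 m and horizontal distance between tin_a and tin_b below 0.015 m and horizontal distance between tin_a and plate below 0.018 m and contact force between tin_b and plate between 0.5 and 5.7 N and height (world z) of tin_c above 0.105 m and angle between tin_c's own z axis and vertical below 0.25 rad and contact force between tin_c and the fingers above 2 N and linear speed of tin_c below 0.05 m/s and contact force between tin_c and plate below 0.05 N and contact force between tin_c and board below 0.05 N and contact force between tin_c and tin_a below 0.05 N and contact force between tin_c and tin_b below 0.05 N) or (z of tin_b in the frame of plate between -0.005 and 0.03 m and horizontal distance between tin_b and plate below 0.015 m and angle between each of tin_b, tin_c's own z axis and vertical below 0.15 rad and contact force between each of tin_b, tin_c and the fingers below 0.1 N and linear speed of each of tin_b, tin_c below 0.03 m/s and z of tin_c in the frame of tin_b between 0.035 and 0.06 m and horizontal distance between tin_c and tin_b below 0.015 m and horizontal distance between tin_c and plate below 0.018 m and contact force between tin_b and plate between 0.5 and 5.7 N and height (world z) of tin_a above 0.105 m and angle between tin_a's own z axis and vertical below 0.25 rad and contact force between tin_a and the fingers above 2 N and linear speed of tin_a below 0.05 m/s and contact force between tin_a and plate below 0.05 N and contact force between tin_a and board below 0.05 N and contact force between tin_a and tin_b below 0.05 N and contact force between tin_a and tin_c below 0.05 N) or (z of tin_c in the frame of plate between -0.005 and 0.03 m and horizontal distance between tin_c and plate below 0.015 m and angle between each of tin_c, tin_a's own z axis and vertical below 0.15 rad and contact force between each of tin_c, tin_a and the fingers below 0.1 N and linear speed of each of tin_c, tin_a below 0.03 m/s and z of tin_a in the frame of tin_c between 0.035 and 0.06 m and horizontal distance between tin_a and tin_c below 0.015 m and horizontal distance between tin_a and plate below 0.018 m and contact force between tin_c and plate between 0.5 and 5.7 N and height (world z) of tin_b above 0.105 m and angle between tin_b's own z axis and vertical below 0.25 rad and contact force between tin_b and the fingers above 2 N and linear speed of tin_b below 0.05 m/s and contact force between tin_b and plate below 0.05 N and contact force between tin_b and board below 0.05 N and contact force between tin_b and tin_a below 0.05 N and contact force between tin_b and tin_c below 0.05 N) or (z of tin_c in the frame of plate between -0.005 and 0.03 m and horizontal distance between tin_c and plate below 0.015 m and angle between each of tin_c, tin_b's own z axis and vertical below 0.15 rad and contact force between each of tin_c, tin_b and the fingers below 0.1 N and linear speed of each of tin_c, tin_b below 0.03 m/s and z of tin_b in the frame of tin_c between 0.035 and 0.06 m and horizontal distance between tin_b and tin_c below 0.015 m and horizontal distance between tin_b and plate below 0.018 m and contact force between tin_c and plate between 0.5 and 5.7 N and height (world z) of tin_a above 0.105 m and angle between tin_a's own z axis and vertical below 0.25 rad and contact force between tin_a and the fingers above 2 N and linear speed of tin_a below 0.05 m/s and contact force between tin_a and plate below 0.05 N and contact force between tin_a and board below 0.05 N and contact force between tin_a and tin_b below 0.05 N and contact force between tin_a and tin_c below 0.05 N))); the arm keeps its last pose, push and grip.
It fails at once if another thing on the range is knocked over or pushed about (more than 30 mm) (distance of any of salt, pepper, paprika from where it was at the start of the episode above 0.03 m or angle between any of salt, pepper, paprika's own z axis and vertical above 0.5 rad).
It fails at once if the plate is pushed away from its place (more than 40 mm) (distance of plate from where it was at the start of the episode above 0.04 m).
It fails at once if a tin is slammed or dropped on the plate or on another tin (over 80 N) (contact force between any of tin_a, tin_c, tin_b and plate above 80 N or contact force between tin_a and tin_c above 80 N or contact force between any of tin_a, tin_c and tin_b above 80 N).
It also fails if it takes over 72 s, if anything falls off the work surface, if the arm or the gripper's body presses on something with over 40 N, if the wrist force passes 120 N, or if a joint passes its speed limit or range.

## Working session

There is one attempt and no reset: what is moved stays moved. The work goes in short steps, Python scripts to look and compute and a shell command to move; the robot and the scene stay as the last step left them, time stands still between calls to the robot, and variables do not carry over. Pictures are saved under pics/ and viewed, at most 10 in all, crops included, and the job is handed in when it is done.

```bash
mkdir -p pics; ls; python3 - <<'E'
from rig import manip
import cv2,numpy as np
s=manip.get_state()
for k,v in s.items(): print(k,np.round(v,4))
print(manip.grasp_offset)
for n in ["top","scene"]:
    d=manip.get_image(n); cv2.imwrite(f"pics/{n}.png",d["frame"][:,:,::-1])
    print({k:v for k,v in d.items() if k!="frame"})
E
```

```text
pics
clock 0.0
qpos [-1.377   0.2766  1.5062 -0.      1.3607 -0.121 ]
qd [-0.0004  0.0003 -0.0003  0.0006  0.0009  0.    ]
effort [-2.00000e-04 -4.16770e+01 -2.45805e+01 -2.00000e-04  1.11000e-02
 -0.00000e+00]
position [ 0.1779 -0.5462  0.2304]
ee_rot [-9.000e-04  9.876e-01  1.568e-01 -0.000e+00]
contact_force [-0.0677  0.5073 -0.2979]
moment [ 0.0463 -0.0034 -0.0384]
gripper_force 0.0
width 0.0852
-0.0187
{'fx': 623.8496499671567, 'fy': 623.8496499671567, 'cx': 323.91098702857556, 'cy': 243.60749659733855, 'position': array([-0.03404025,  0.19090875,  1.20481152]), 'attitude': array([-0.57112257, -0.14621476,  0.19135528,  0.78474417])}
{'fx': 463.9359530951417, 'fy': 463.9359530951417, 'cx': 325.41287951709813, 'cy': 242.17010998332537, 'position': array([0.01580639, 0.58969444, 0.48305491]), 'attitude': array([-0.33338915, -0.19045054,  0.47320012,  0.79288203])}
```

View pics/top.png

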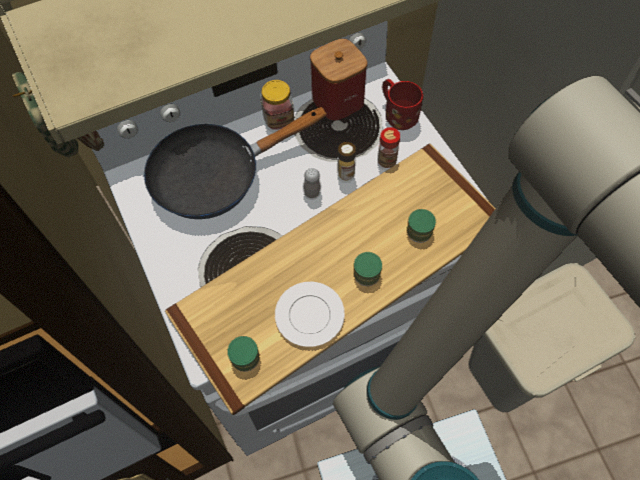

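View pics/scene.png

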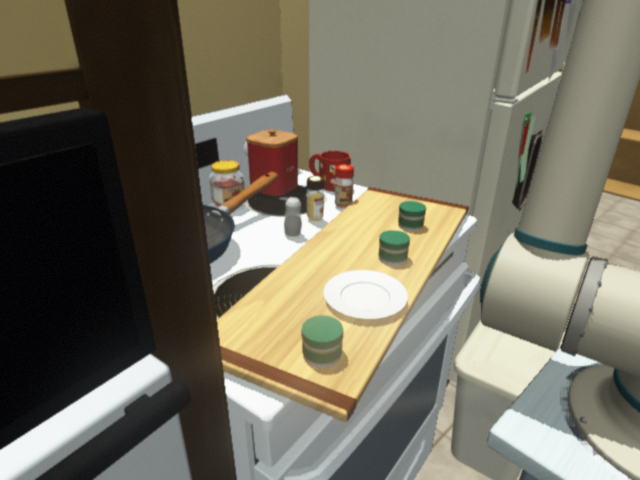

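The top view shows the tin lids near (421,222), (368,265) and (243,351), with the plate centred near (310,314). The hood is at the upper left and the jars stand behind the board. The scene view agrees: tins at (411,215), (393,247) and (322,340). Next I'll measure these in enlarged crops.

```bash
cat > h.py <<'E'
from rig import manip
import cv2,numpy as np
from scipy.spatial.transform import Rotation as R
def rot(q): return R.from_quat(np.asarray(q),scalar_first=True).as_matrix()
def campose(d,s=None):
    if "position" in d: return np.array(d["position"]),rot(d["attitude"])
    M=np.array(d["mount"]); Rt=rot(s["ee_rot"])
    return np.array(s["position"])+Rt@M[:3,3],Rt@M[:3,:3]
def back(d,uv,z,s=None):
    p,A=campose(d,s); u,v=uv
    r=A@np.array([(u-d["cx"])/d["fx"],-(v-d["cy"])/d["fy"],-1])
    return p+r*(z-p[2])/r[2]
def proj(d,X,s=None):
    p,A=campose(d,s); c=(np.atleast_2d(X)-p)@A
    return np.c_[d["cx"]+d["fx"]*c[:,0]/-c[:,2], d["cy"]-d["fy"]*c[:,1]/-c[:,2]]
def circ(x,y,z,r,n=60):
    t=np.linspace(0,2*np.pi,n); return np.c_[x+r*np.cos(t),y+r*np.sin(t),z+0*t]
E
python3 - <<'E'
from h import *
d=manip.get_image("top"); f=d["frame"]; tiles=[]
guess=[((421,222),.073),((368,265),.073),((243,351),.073),((310,314),.037)]
big=cv2.resize(f,None,fx=4,fy=4,interpolation=cv2.INTER_CUBIC)[:,:,::-1].copy()
for uv,z in guess:
    P=back(d,uv,z); print(uv,np.round(P,4), np.hypot(*P[:2]))
    for zz,r in ([(z,.029),(.025,.029)] if z>.05 else [(.039,.07),(.030,.043)]):
        c=(proj(d,circ(P[0],P[1],zz,r))+.5)*4
        cv2.polylines(big,[np.int32(c)],False,(0,0,255),1)
    u,v=uv; t=big[(v-37)*4:(v+37)*4,(u-45)*4:(u+45)*4]; tiles.append(t)
m=np.vstack([np.hstack(tiles[:2]),np.hstack(tiles[2:])]); cv2.imwrite("pics/m1.png",m); print(m.shape)
for n,uv in [("salt",(312,192)),("pep",(346,172)),("pap",(388,160))]: print(n,back(d,uv,0))
E
```

```text
(421, 222) [ 0.5253 -0.1879  0.073 ] 0.5579002786923452
(368, 265) [ 0.4656 -0.0493  0.073 ] 0.46824348372075975
(243, 351) [0.369  0.2349 0.073 ] 0.43740888795116445
(310, 314) [0.4149 0.0898 0.037 ] 0.424509333753829
(592, 720, 3)
salt [ 0.7121071  -0.00558433  0.        ]
pep [ 0.74000635 -0.09701763  0.        ]
pap [ 0.74138851 -0.2015555   0.        ]
```

View pics/m1.png

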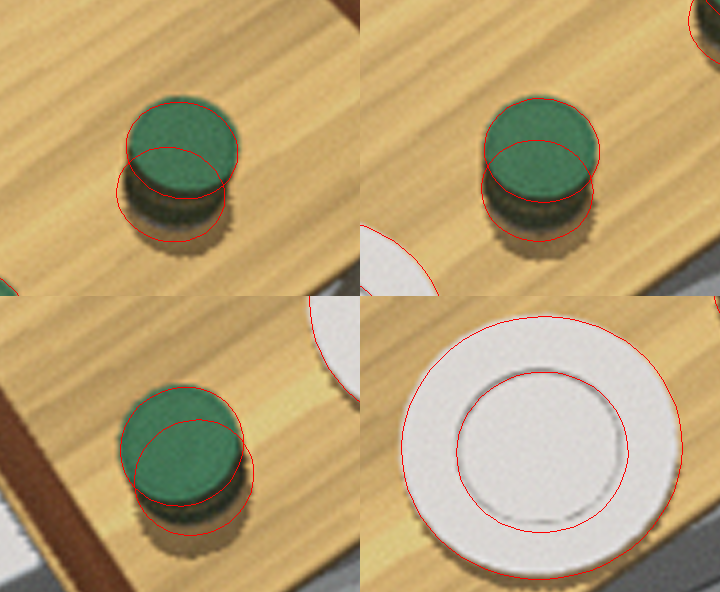

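```bash
cat >> h.py <<'E'
def go(target):
    s=manip.get_state(); d=rot(s["ee_rot"]).T@(np.array(target)-s["position"])
    print("pos",np.round(s["position"],4),"tool shift mm",np.round(d*1e3,1),"F",np.round(s["contact_force"],2),"w",np.round(s["width"],4),"t",s["clock"],"zdir",np.round(rot(s["ee_rot"])[:,2],3))
E
python3 - <<'E'
from h import *
d=manip.get_image("top")
for uv in [(428,146),(494,211),(238,408),(168,308)]: print(np.round(back(d,uv,.025),3))
P=back(d,(421,220.8),.073);print(P)
w=manip.get_image("wrist");print(w["mount"],w["fx"],w["cx"],w["cy"])
go([P[0],P[1],.2])
E
```

```text
[ 0.733 -0.296  0.025]
[ 0.525 -0.366  0.025]
[0.281 0.273 0.025]
[0.521 0.36  0.025]
[ 0.52798695 -0.18899165  0.073     ]
[[ 1.16489744e-03  9.45956072e-01  3.24292697e-01  8.42086701e-02]
 [ 9.99999073e-01 -1.33048408e-03  2.88884503e-04  1.58889063e-04]
 [ 7.04738322e-04  3.24292060e-01 -9.45956745e-01 -1.41768542e-01]
 [ 0.00000000e+00  0.00000000e+00  0.00000000e+00  1.00000000e+00]] 330.5873854733364 314.4751509773603 242.30766644829833
pos [ 0.178  -0.5465  0.2309] tool shift mm [ 443.5 -231.6   31.1] F [0.56 0.5  0.6 ] w 0.0853 t 0.25 zdir [-0.     0.001 -1.   ]
```

```bash
python3 -m pendant '[{"dx":0.015,"dy":-0.008,"dz":0.002},{"dx":0.03,"dy":-0.015,"dz":0.005},{"dx":0.035,"dy":-0.018,"dz":0.006},{"dx":0.035,"dy":-0.018,"dz":0.006},{"dx":0.035,"dy":-0.018,"dz":0.006},{"dx":0.035,"dy":-0.018,"dz":0.006},{"dx":0.035,"dy":-0.018,"dz":0.006},{"dx":0.035,"dy":-0.018,"dz":0.006},{"dx":0.03,"dy":-0.015,"dz":0.005},{"dx":0.02,"dy":-0.01,"dz":0.003},{"dx":0.01,"dy":-0.005,"dz":0.002},{"dx":0}]'; python3 -m pendant '[{"dx":0.02,"dy":-0.013},{"dx":0.035,"dy":-0.023,"dz":0.005},{"dx":0.03,"dy":-0.018,"dz":0.005},{"dx":0.02,"dy":-0.013,"dz":0.005},{"dx":0.01,"dy":-0.007},{"dx":0},{"dx":0},{"dx":0}]'; python3 - <<'E'
from h import *
go([.528,-.189,.16])
s=manip.get_state(); w=manip.get_image("wrist"); f=w["frame"][:,:,::-1].copy()
cv2.imwrite("pics/w1raw.png",f)
for z in (.073,.025): cv2.polylines(f,[np.int32(proj(w,circ(.528,-.189,z,.029),s))],False,(0,0,255),1)
for z in (.073,.025): cv2.polylines(f,[np.int32(proj(w,circ(.4656,-.0493,z,.029),s))],False,(0,0,255),1)
cv2.imwrite("pics/w1.png",f)
E
```

```text
pos [ 0.178  -0.5465  0.2309] tool shift mm [ 443.5 -231.5   71.1] F [0.56 0.5  0.6 ] w 0.0853 t 0.25 zdir [-0.     0.001 -1.   ]invalid input
invalid input
```

View pics/w1.png

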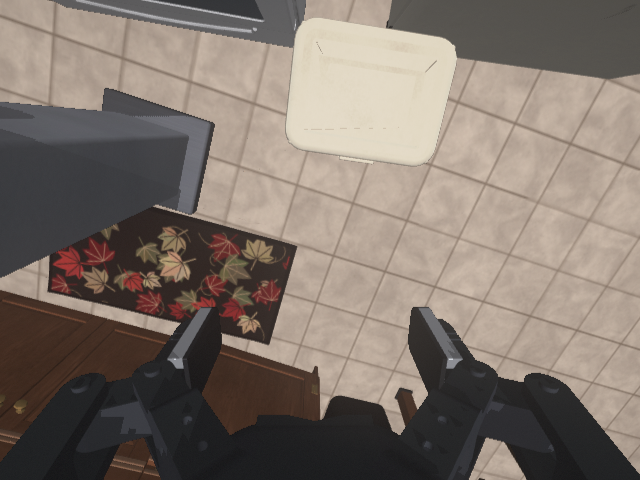

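The picture shows only the floor, with the bin at (370,90) and the fingers at the bottom, because both moves were refused. The row format is probably strict, so I'll test one full row.

```bash
python3 -m pendant '[{"dx":0.015,"dy":-0.008,"dz":0.002,"rx":0,"ry":0,"rz":0,"hand":0.085}]'; python3 -m pendant '[{"dx":0.03,"dy":-0.015,"dz":0.005}]'
```

```text
clock: 0.38
position: [0.1885, -0.5365, 0.2293]
ee_rot: [0.001, 0.988, 0.156, -0.001]
contact_force: [0.6, 0.0, 0.1]
width: 0.0854
gripper_force: 0.0invalid input
```

```bash
python3 -m pendant '[{"dx":0.03,"dy":-0.015,"dz":0.005,"rx":0,"ry":0,"rz":0,"hand":0.085},{"dx":0.035,"dy":-0.018,"dz":0.006,"rx":0,"ry":0,"rz":0,"hand":0.085},{"dx":0.035,"dy":-0.018,"dz":0.006,"rx":0,"ry":0,"rz":0,"hand":0.085},{"dx":0.035,"dy":-0.018,"dz":0.006,"rx":0,"ry":0,"rz":0,"hand":0.085},{"dx":0.035,"dy":-0.018,"dz":0.006,"rx":0,"ry":0,"rz":0,"hand":0.085},{"dx":0.035,"dy":-0.018,"dz":0.006,"rx":0,"ry":0,"rz":0,"hand":0.085},{"dx":0.035,"dy":-0.018,"dz":0.006,"rx":0,"ry":0,"rz":0,"hand":0.085},{"dx":0.035,"dy":-0.018,"dz":0.006,"rx":0,"ry":0,"rz":0,"hand":0.085},{"dx":0.035,"dy":-0.018,"dz":0.006,"rx":0,"ry":0,"rz":0,"hand":0.085},{"dx":0.03,"dy":-0.016,"dz":0.006,"rx":0,"ry":0,"rz":0,"hand":0.085},{"dx":0.015,"dy":-0.008,"dz":0.003,"rx":0,"ry":0,"rz":0,"hand":0.085},{"dx":0,"dy":0,"dz":0,"rx":0,"ry":0,"rz":0,"hand":0.085}]'; python3 - <<'E'
from h import *
go([.528,-.189,.16])
E
```

```text
clock: 1.38
position: [0.4725, -0.2463, 0.1665]
ee_rot: [-0.001, 0.987, 0.159, 0.0]
contact_force: [-0.0, 0.6, 0.8]
width: 0.0853
gripper_force: 0.0
pos [ 0.4725 -0.2463  0.1665] tool shift mm [ 70.6 -37.    6.6] F [-0.02  0.6   0.81] w 0.0853 t 1.3833 zdir [ 0.     0.003 -1.   ]
```

```bash
python3 - <<'E'
from h import *
s=manip.get_state(); w=manip.get_image("wrist"); f=w["frame"][:,:,::-1].copy()
for z in (.073,.025): cv2.polylines(f,[np.int32(proj(w,circ(.528,-.189,z,.029),s))],False,(0,0,255),1)
for z in (.073,.025): cv2.polylines(f,[np.int32(proj(w,circ(.4656,-.0493,z,.029),s))],False,(0,0,255),1)
cv2.imwrite("pics/w2.png",f)
E
```

```text
(no output)
```

View pics/w2.png

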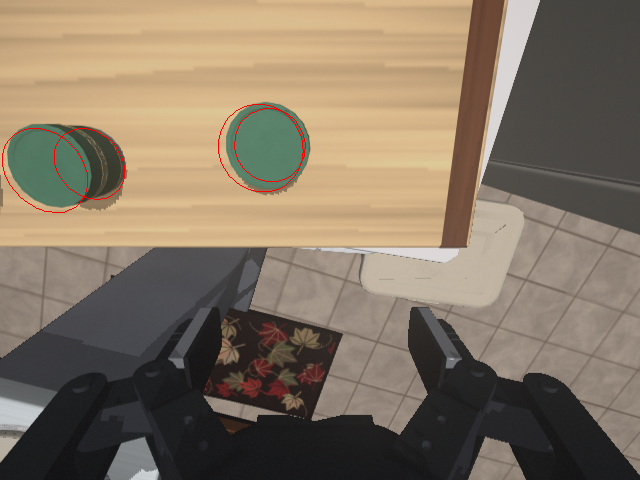

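The wrist picture shows tin 1's lid centre at (268,147), about 7 px right of where the top camera puts it. Tin 2's lid is near (49,166). I'll re-estimate from the wrist pixels and hover over tin 1.

```bash
python3 - <<'E'
from h import *
s=manip.get_state(); w=manip.get_image("wrist")
# refine lid centre by ellipse fit
hsv=cv2.cvtColor(w["frame"],cv2.COLOR_RGB2HSV)
m=((hsv[...,0]>65)&(hsv[...,0]<90)&(hsv[...,1]>80)&(hsv[...,2]>85)).astype(np.uint8)
c,_=cv2.findContours(m,cv2.RETR_EXTERNAL,cv2.CHAIN_APPROX_NONE)
for k in c:
    if len(k)>60:
        e=cv2.fitEllipse(cv2.convexHull(k)); print(np.round(e[0],1),np.round(e[1],1),np.round(back(w,e[0],.073,s),4))
t=manip.get_image("top"); hsv=cv2.cvtColor(t["frame"],cv2.COLOR_RGB2HSV)
m=((hsv[...,0]>65)&(hsv[...,0]<90)&(hsv[...,1]>80)&(hsv[...,2]>75)).astype(np.uint8)
c,_=cv2.findContours(m,cv2.RETR_EXTERNAL,cv2.CHAIN_APPROX_NONE)
for k in c:
    if len(k)>30:
        e=cv2.fitEllipse(cv2.convexHull(k)); print(np.round(e[0],1),np.round(e[1],1),np.round(back(t,e[0],.073),4))
go(back(w,(268,147),.16,s))
go(np.r_[back(w,(268,147),.073,s)[:2],.16])
E
```

```text
[ 44.2 167. ] [11.2 25.1] [ 0.4679 -0.05    0.073 ]
[ 62.1 172.2] [27.5 39.8] [ 0.4682 -0.0622  0.073 ]
[242.2 350.6] [27.8 29.5] [0.3702 0.2362 0.073 ]
pos [ 0.4704 -0.2503  0.1674] tool shift mm [ 78.3 -22.    7.3] F [ 0.04 -0.66 -0.88] w 0.0847 t 1.5333 zdir [-0.001 -0.    -1.   ]
pos [ 0.4704 -0.2503  0.1674] tool shift mm [ 73.9 -33.9   7.3] F [ 0.04 -0.66 -0.88] w 0.0847 t 1.5333 zdir [-0.001 -0.    -1.   ]
```

```bash
cat >> h.py <<'E'
def avg(n=8):
    S=[];im=None
    for i in range(n):
        S.append(manip.get_state()); im=manip.get_image("wrist")
    s=dict(S[-1])
    s["position"]=np.mean([a["position"] for a in S],0)
    q=np.mean([np.array(a["ee_rot"])*np.sign(a["ee_rot"][1]) for a in S],0); s["ee_rot"]=q/np.linalg.norm(q)
    s["contact_force"]=np.mean([a["contact_force"] for a in S],0); s["effort"]=np.mean([a["effort"] for a in S],0)
    return s,im,np.std([a["position"] for a in S],0)
E
python3 - <<'E'
from h import *
s,w,sd=avg(8); print(np.round(s["position"],4),np.round(sd,4),np.round(s["ee_rot"],4),s["contact_force"])
for uv in [(268,147),(49,166)]: print(np.round(back(w,uv,.073,s),4))
d=rot(s["ee_rot"]).T@(np.r_[back(w,(268,147),.073,s)[:2],.16]-s["position"]);print(d)
E
```

```text
[ 0.4702 -0.2512  0.1675] [0.0001 0.0004 0.0001] [ 2.000e-04  9.877e-01  1.562e-01 -0.000e+00] [-0.11615276 -0.09544291  0.18488418]
[ 0.5292 -0.1985  0.073 ]
[ 0.4694 -0.056   0.073 ]
[ 0.0724368  -0.03191588  0.00749728]
```

```bash
cat >> h.py <<'E'
def lids(im,s=None,z=.073,minlen=30):
    f=im["frame"].astype(int); g=f[...,1]
    m=((g-f[...,0]>25)&(g>70)).astype(np.uint8)
    m=cv2.morphologyEx(m,cv2.MORPH_CLOSE,np.ones((5,5)))
    out=[]
    for k in cv2.findContours(m,cv2.RETR_EXTERNAL,cv2.CHAIN_APPROX_NONE)[0]:
        if len(k)>minlen and len(k)<500:
            e=cv2.fitEllipse(cv2.convexHull(k)); P=back(im,e[0],z,s); out.append(P)
            print("lid",np.round(e[0],1),np.round(e[1],1),np.round(P,4))
    return out
E
python3 - <<'E'
from h import *
s,w,sd=avg(2); print(s["position"],w["frame"][147,268])
lids(w,s); t=manip.get_image("top"); print(t["frame"][351,243]); lids(t)
E
```

```text
[ 0.47041521 -0.25113635  0.16744152] [ 89 131 106]
lid [ 41.5 161.1] [72. 94.] [ 0.4715 -0.0508  0.073 ]
lid [260.4 139.9] [81.9 87.2] [ 0.5324 -0.1922  0.073 ]
[ 64 114  81]
lid [315.4 464.7] [12.7 43.7] [0.1325 0.166  0.073 ]
lid [242.1 350.4] [28.  30.1] [0.3706 0.2362 0.073 ]
lid [602.7 218.7] [13.3 62.6] [ 0.4151 -0.5502  0.073 ]
lid [522.9 162.5] [25.6 64.1] [ 0.5958 -0.4563  0.073 ]
lid [324.4 151.6] [ 2.4 20. ] [ 0.7598 -0.0515  0.073 ]
lid [481.   59.2] [ 2.6 17.1] [ 0.9029 -0.4958  0.073 ]
```

```bash
python3 -m pendant '[{"dx":0.016,"dy":-0.008,"dz":0.01,"rx":0,"ry":0,"rz":0,"hand":0.085},{"dx":0.03,"dy":-0.015,"dz":0.01,"rx":0,"ry":0,"rz":0,"hand":0.085},{"dx":0.02,"dy":-0.01,"dz":0.01,"rx":0,"ry":0,"rz":0,"hand":0.085},{"dx":0.01,"dy":-0.0055,"dz":0,"rx":0,"ry":0,"rz":0,"hand":0.085},{"dx":0,"dy":0,"dz":0.02,"rx":0,"ry":0,"rz":0,"hand":0.085},{"dx":0,"dy":0,"dz":0.03,"rx":0,"ry":0,"rz":0,"hand":0.085},{"dx":0,"dy":0,"dz":0.025,"rx":0,"ry":0,"rz":0,"hand":0.085},{"dx":0,"dy":0,"dz":0.016,"rx":0,"ry":0,"rz":0,"hand":0.085},{"dx":0,"dy":0,"dz":0.008,"rx":0,"ry":0,"rz":0,"hand":0.085},{"dx":0,"dy":0,"dz":0,"rx":0,"ry":0,"rz":0,"hand":0.085},{"dx":0,"dy":0,"dz":0,"rx":0,"ry":0,"rz":0,"hand":0.085}]' 40; python3 - <<'E'
from h import *
s,w,sd=avg(2); print(s["position"],s["ee_rot"],s["contact_force"])
cv2.imwrite("pics/w3.png",w["frame"][:,:,::-1])
E
```

```text
clock: 3.0
position: [0.5313, -0.1909, 0.0388]
ee_rot: [0.0, 0.988, 0.157, 0.0]
contact_force: [-0.3, -0.1, 0.0]
width: 0.0851
gripper_force: 0.0
[ 0.53161532 -0.19102724  0.03910759] [4.79284211e-04 9.87645148e-01 1.56705530e-01 4.56639034e-04] [-0.21061925  0.07279159  0.1352783 ]
```

View pics/w3.png

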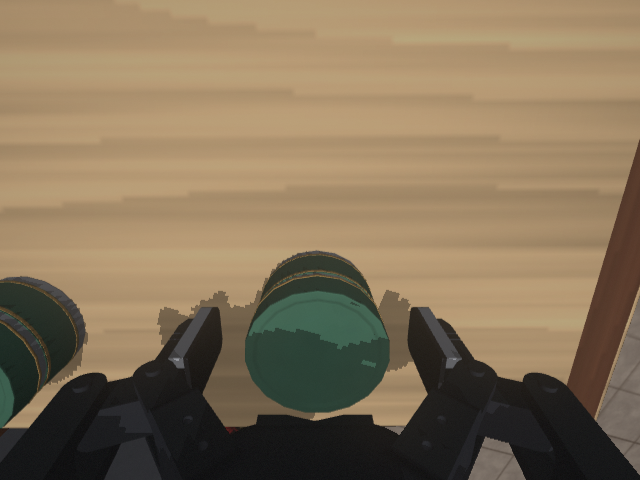

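Tin 1 sits centred between the open fingers: the lid spans columns 245–389 and its centre is about (317,352). I'll close on it, lift and weigh.

```bash
python3 - <<'E'
from h import *
s,w,_=avg(1); print(s["position"], back(w,(317,352),.073,s))
E
python3 -m pendant '[{"dx":0,"dy":0,"dz":0,"rx":0,"ry":0,"rz":0,"hand":0.03},{"dx":0,"dy":0,"dz":0,"rx":0,"ry":0,"rz":0,"hand":0.03},{"dx":0,"dy":0,"dz":0,"rx":0,"ry":0,"rz":0,"hand":0.03},{"dx":0,"dy":0,"dz":0,"rx":0,"ry":0,"rz":0,"hand":0.03},{"dx":0,"dy":0,"dz":0,"rx":0,"ry":0,"rz":0,"hand":0.03},{"dx":0,"dy":0,"dz":0,"rx":0,"ry":0,"rz":0,"hand":0.03},{"dx":0,"dy":0,"dz":0,"rx":0,"ry":0,"rz":0,"hand":0.03},{"dx":0,"dy":0,"dz":0,"rx":0,"ry":0,"rz":0,"hand":0.03}]' 40
python3 -m pendant '[{"dx":0,"dy":0,"dz":-0.01,"rx":0,"ry":0,"rz":0,"hand":0.03},{"dx":0,"dy":0,"dz":-0.02,"rx":0,"ry":0,"rz":0,"hand":0.03},{"dx":0,"dy":0,"dz":-0.02,"rx":0,"ry":0,"rz":0,"hand":0.03},{"dx":0,"dy":0,"dz":-0.01,"rx":0,"ry":0,"rz":0,"hand":0.03},{"dx":0,"dy":0,"dz":0,"rx":0,"ry":0,"rz":0,"hand":0.03},{"dx":0,"dy":0,"dz":0,"rx":0,"ry":0,"rz":0,"hand":0.03},{"dx":0,"dy":0,"dz":0,"rx":0,"ry":0,"rz":0,"hand":0.03}]'
python3 - <<'E'
from h import *
s,w,sd=avg(8); print(s["position"],s["width"],s["gripper_force"],s["contact_force"],s["effort"])
lids(w,s,s["position"][2]+.035)
E
```

```text
[ 0.53209141 -0.19118758  0.03971419] [ 0.53391956 -0.191743    0.073     ]
clock: 3.82
position: [0.5318, -0.191, 0.0394]
ee_rot: [0.001, 0.988, 0.157, 0.001]
contact_force: [-1.8, -0.4, 6.6]
width: 0.0569
gripper_force: 43.0
clock: 4.4
position: [0.5302, -0.19, 0.0973]
ee_rot: [-0.001, 0.988, 0.157, -0.001]
contact_force: [0.1, -0.3, -2.9]
width: 0.0571
gripper_force: 43.2
[ 0.53038764 -0.19013387  0.09729803] 0.05696320551228583 43.23224186897278 [-0.0595863  -0.08450946 -2.15221959] [ 9.24735036e-03 -4.43350402e+01 -2.13446870e+01 -1.28958773e-03
  4.93684760e-03 -2.28880908e-06]
lid [315.  321.2] [ 58.6 138.8] [ 0.5464 -0.1854  0.1323]
lid [ 50.1 307.1] [ 79.6 108.3] [ 0.5217 -0.0913  0.1323]
```

Wrist force is −2.15 N, about 0.22 kg, so tin 1 is light. I'll carry it to just short of the plate and look at the plate with the wrist camera.

```bash
python3 -m pendant '[{"dx":0,"dy":-0.005,"dz":-0.015,"rx":0,"ry":0,"rz":0,"hand":0.03},{"dx":-0.005,"dy":-0.013,"dz":-0.02,"rx":0,"ry":0,"rz":0,"hand":0.03},{"dx":-0.01,"dy":-0.025,"dz":-0.012,"rx":0,"ry":0,"rz":0,"hand":0.03},{"dx":-0.012,"dy":-0.035,"dz":-0.006,"rx":0,"ry":0,"rz":0,"hand":0.03},{"dx":-0.014,"dy":-0.038,"dz":0,"rx":0,"ry":0,"rz":0,"hand":0.03},{"dx":-0.014,"dy":-0.038,"dz":0,"rx":0,"ry":0,"rz":0,"hand":0.03},{"dx":-0.014,"dy":-0.038,"dz":0,"rx":0,"ry":0,"rz":0,"hand":0.03},{"dx":-0.014,"dy":-0.038,"dz":0,"rx":0,"ry":0,"rz":0,"hand":0.03},{"dx":-0.012,"dy":-0.03,"dz":0,"rx":0,"ry":0,"rz":0,"hand":0.03},{"dx":-0.01,"dy":-0.022,"dz":0,"rx":0,"ry":0,"rz":0,"hand":0.03},{"dx":-0.004,"dy":-0.011,"dz":0,"rx":0,"ry":0,"rz":0,"hand":0.03},{"dx":0,"dy":-0.005,"dz":0,"rx":0,"ry":0,"rz":0,"hand":0.03}]'
python3 - <<'E'
from h import *
avg(8); s,w,sd=avg(4); print(s["position"],sd,s["ee_rot"])
f=w["frame"][:,:,::-1].copy()
for z,r in((.039,.07),(.030,.043)): cv2.polylines(f,[np.int32(proj(w,circ(.42,.088,z,r),s))],False,(0,0,255),1)
cv2.imwrite("pics/w4.png",f); np.save("s4.npy",s,allow_pickle=True)
E
```

```text
clock: 5.8
position: [0.3328, 0.0604, 0.1513]
ee_rot: [-0.0, 0.987, 0.158, -0.0]
contact_force: [-0.1, -0.3, -1.9]
width: 0.0573
gripper_force: 43.4
[0.33562764 0.05865751 0.15117951] [1.56715449e-04 8.66733852e-05 2.05999422e-05] [ 8.46753549e-05  9.87722225e-01  1.56220303e-01 -1.23798782e-04]
```

View pics/w4.png

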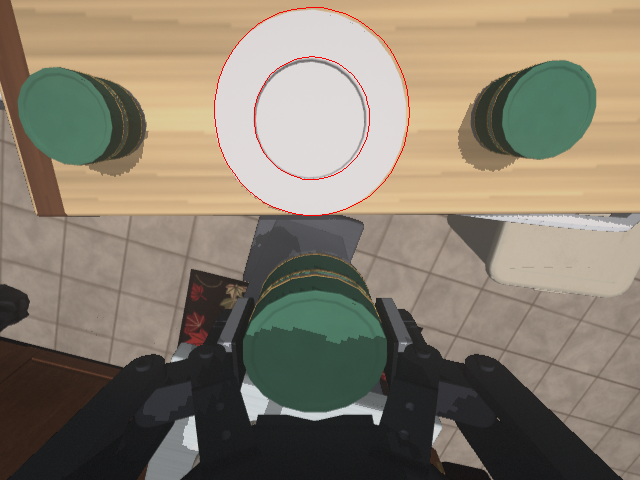

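The wrist picture shows the plate matching the overlay: outer rim 215–408, inner floor about 1.5 px left of the prediction. The held lid is at (315,351), tin 3's lid at (65,116) and tin 2's lid at (550,109).

```bash
python3 - <<'E'
from h import *
s=np.load("s4.npy",allow_pickle=True).item(); w=manip.get_image("wrist")
for uv in [(65,116),(550,109)]: print("tin",back(w,uv,.073,s))
ztop=s["position"][2]-.0145+.048
L=back(w,(315,351),ztop,s); P=np.array([.4197,.0888,0])
A=rot(s["ee_rot"])
print("held offset in tool",A.T@(L-s["position"]))
print("to plate, lid based",A.T@(P-L)," tcp based",A.T@(P-s["position"]))
E
```

```text
tin [0.37490614 0.23454985 0.073     ]
tin [ 0.47185873 -0.05006878  0.073     ]
held offset in tool [ 0.00225917  0.00038153 -0.03350056]
to plate, lid based [ 0.08705274 -0.0031271   0.18465552]  tcp based [ 0.08931191 -0.00274557  0.15115496]
```

```bash
python3 -m pendant '[{"dx":0.015,"dy":-0.001,"dz":0,"rx":0,"ry":0,"rz":0,"hand":0.03},{"dx":0.03,"dy":-0.001,"dz":0,"rx":0,"ry":0,"rz":0,"hand":0.03},{"dx":0.025,"dy":-0.001,"dz":0.01,"rx":0,"ry":0,"rz":0,"hand":0.03},{"dx":0.0125,"dy":0,"dz":0.015,"rx":0,"ry":0,"rz":0,"hand":0.03},{"dx":0.005,"dy":0,"dz":0.02,"rx":0,"ry":0,"rz":0,"hand":0.03},{"dx":0,"dy":0,"dz":0.02,"rx":0,"ry":0,"rz":0,"hand":0.03},{"dx":0,"dy":0,"dz":0.015,"rx":0,"ry":0,"rz":0,"hand":0.03},{"dx":0,"dy":0,"dz":0.01,"rx":0,"ry":0,"rz":0,"hand":0.03},{"dx":0,"dy":0,"dz":0.006,"rx":0,"ry":0,"rz":0,"hand":0.03},{"dx":0,"dy":0,"dz":0.003,"rx":0,"ry":0,"rz":0,"hand":0.03},{"dx":0,"dy":0,"dz":0,"rx":0,"ry":0,"rz":0,"hand":0.03},{"dx":0,"dy":0,"dz":0,"rx":0,"ry":0,"rz":0,"hand":0.03}]'
python3 - <<'E'
from h import *
s,w,sd=avg(5); print(s["position"],sd,s["contact_force"],s["ee_rot"])
A=rot(s["ee_rot"]);print(A.T@(np.array([.4197,.0888,.0455])-s["position"]-A@np.array([.0018,0,0])))
E
```

```text
clock: 7.45
position: [0.4182, 0.0892, 0.0526]
ee_rot: [0.0, 0.988, 0.157, 0.001]
contact_force: [0.1, -0.1, -2.5]
width: 0.0569
gripper_force: 43.4
[0.41817233 0.08915099 0.05284778] [9.16807784e-05 4.73881217e-05 1.31278940e-04] [ 0.07247744  0.49084887 -2.0896518 ] [1.28832710e-04 9.87638263e-01 1.56748301e-01 7.83720200e-04]
[-0.00046716  0.00080307  0.0073502 ]
```

```bash
python3 -m pendant '[{"dx":0,"dy":0.0005,"dz":0.003,"rx":0,"ry":0,"rz":0,"hand":0.03},{"dx":0,"dy":0,"dz":0.002,"rx":0,"ry":0,"rz":0,"hand":0.03},{"dx":0,"dy":0,"dz":0.001,"rx":0,"ry":0,"rz":0,"hand":0.03},{"dx":0,"dy":0,"dz":0.001,"rx":0,"ry":0,"rz":0,"hand":0.03},{"dx":0,"dy":0,"dz":0,"rx":0,"ry":0,"rz":0,"hand":0.03},{"dx":0,"dy":0,"dz":0,"rx":0,"ry":0,"rz":0,"hand":0.03}]'
python3 -m pendant '[{"dx":0,"dy":0,"dz":0.0005,"rx":0,"ry":0,"rz":0,"hand":0.03},{"dx":0,"dy":0,"dz":0.0005,"rx":0,"ry":0,"rz":0,"hand":0.03},{"dx":0,"dy":0,"dz":0,"rx":0,"ry":0,"rz":0,"hand":0.03},{"dx":0,"dy":0,"dz":0,"rx":0,"ry":0,"rz":0,"hand":0.03}]'
```

```text
clock: 8.2
position: [0.4175, 0.0886, 0.0452]
ee_rot: [0.0, 0.988, 0.157, -0.0]
contact_force: [-0.3, 0.3, -2.3]
width: 0.0569
gripper_force: 43.4
clock: 8.53
position: [0.4177, 0.0886, 0.0445]
ee_rot: [0.0, 0.988, 0.157, 0.0]
contact_force: [-0.1, 0.7, 1.0]
width: 0.0571
gripper_force: 43.6
```

Contact felt, at +1 N. I'll release, rise and go to tin 2.

```bash
python3 -m pendant '[{"dx":0,"dy":0,"dz":0,"rx":0,"ry":0,"rz":0,"hand":0.065},{"dx":0,"dy":0,"dz":0,"rx":0,"ry":0,"rz":0,"hand":0.072},{"dx":0,"dy":0,"dz":0,"rx":0,"ry":0,"rz":0,"hand":0.076},{"dx":0,"dy":0,"dz":0,"rx":0,"ry":0,"rz":0,"hand":0.076},{"dx":0,"dy":0,"dz":0,"rx":0,"ry":0,"rz":0,"hand":0.076},{"dx":0,"dy":0,"dz":-0.005,"rx":0,"ry":0,"rz":0,"hand":0.076},{"dx":0,"dy":0,"dz":-0.015,"rx":0,"ry":0,"rz":0,"hand":0.076},{"dx":0,"dy":0,"dz":-0.03,"rx":0,"ry":0,"rz":0,"hand":0.08},{"dx":0,"dy":0,"dz":-0.03,"rx":0,"ry":0,"rz":0,"hand":0.085},{"dx":0,"dy":0,"dz":-0.015,"rx":0,"ry":0,"rz":0,"hand":0.085},{"dx":0,"dy":0,"dz":-0.005,"rx":0,"ry":0,"rz":0,"hand":0.085},{"dx":0,"dy":0,"dz":0,"rx":0,"ry":0,"rz":0,"hand":0.085}]'
python3 -m pendant '[{"dx":0.001,"dy":0.012,"dz":0,"rx":0,"ry":0,"rz":0,"hand":0.085},{"dx":0.002,"dy":0.03,"dz":0,"rx":0,"ry":0,"rz":0,"hand":0.085},{"dx":0.002,"dy":0.036,"dz":0,"rx":0,"ry":0,"rz":0,"hand":0.085},{"dx":0.002,"dy":0.036,"dz":0,"rx":0,"ry":0,"rz":0,"hand":0.085},{"dx":0.001,"dy":0.024,"dz":0,"rx":0,"ry":0,"rz":0,"hand":0.085},{"dx":0,"dy":0.01,"dz":0,"rx":0,"ry":0,"rz":0,"hand":0.085},{"dx":0,"dy":0,"dz":0,"rx":0,"ry":0,"rz":0,"hand":0.085},{"dx":0,"dy":0,"dz":0,"rx":0,"ry":0,"rz":0,"hand":0.085}]'
python3 - <<'E'
from h import *
avg(4); s,w,sd=avg(4); print(s["position"],sd,s["contact_force"])
go([.471,-.050,.0395])
f=w["frame"][:,:,::-1].copy(); t=manip.get_image("top"); b=t["frame"][230:410,180:440,::-1].copy()
b=cv2.resize(b,None,fx=2,fy=2)
cv2.imwrite("pics/w5.png",np.vstack([cv2.resize(f,(320,240)),cv2.resize(b,(320,222))]))
np.save("s5.npy",s,allow_pickle=True); lids(w,s)
E
```

```text
clock: 9.53
position: [0.4185, 0.0887, 0.1456]
ee_rot: [0.0, 0.988, 0.157, 0.002]
contact_force: [-0.6, 0.0, -0.2]
width: 0.0848
gripper_force: 0.0
clock: 10.2
position: [0.4697, -0.0491, 0.143]
ee_rot: [-0.001, 0.988, 0.156, -0.002]
contact_force: [-0.3, 0.9, -0.2]
width: 0.085
gripper_force: 0.0
[ 0.47045987 -0.04850087  0.14425002] [0.00021388 0.00017894 0.00013371] [0.42732171 0.25280606 0.21489716]
pos [ 0.4708 -0.0489  0.1444] tool shift mm [ -0.2   1.1 104.9] F [ 0.29 -0.07  0.34] w 0.085 t 10.6 zdir [ 0. -0. -1.]
lid [100.9 269.4] [70.  88.6] [0.4152 0.091  0.073 ]
lid [316.6 255.5] [73.1 82.1] [ 0.4724 -0.0495  0.073 ]
```

View pics/w5.png

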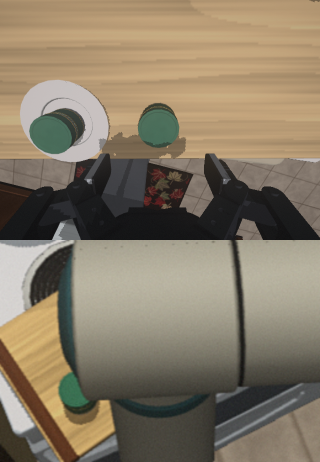

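Tin 1 stands upright on the plate (wrist inset, about (57,131)), and tin 2 sits below the open gripper at (158,127). The arm blocks the top camera. Now I'll descend, grip and weigh tin 2.

```bash
python3 -m pendant '[{"dx":0,"dy":0.001,"dz":0.01,"rx":0,"ry":0,"rz":0,"hand":0.085},{"dx":0,"dy":0,"dz":0.025,"rx":0,"ry":0,"rz":0,"hand":0.085},{"dx":0,"dy":0,"dz":0.03,"rx":0,"ry":0,"rz":0,"hand":0.085},{"dx":0,"dy":0,"dz":0.022,"rx":0,"ry":0,"rz":0,"hand":0.085},{"dx":0,"dy":0,"dz":0.012,"rx":0,"ry":0,"rz":0,"hand":0.085},{"dx":0,"dy":0,"dz":0.006,"rx":0,"ry":0,"rz":0,"hand":0.085},{"dx":0,"dy":0,"dz":0,"rx":0,"ry":0,"rz":0,"hand":0.085},{"dx":0,"dy":0,"dz":0,"rx":0,"ry":0,"rz":0,"hand":0.085},{"dx":0,"dy":0,"dz":0,"rx":0,"ry":0,"rz":0,"hand":0.085}]'
python3 -m pendant '[{"dx":0,"dy":0,"dz":0,"rx":0,"ry":0,"rz":0,"hand":0.03},{"dx":0,"dy":0,"dz":0,"rx":0,"ry":0,"rz":0,"hand":0.03},{"dx":0,"dy":0,"dz":0,"rx":0,"ry":0,"rz":0,"hand":0.03},{"dx":0,"dy":0,"dz":0,"rx":0,"ry":0,"rz":0,"hand":0.03},{"dx":0,"dy":0,"dz":0,"rx":0,"ry":0,"rz":0,"hand":0.03},{"dx":0,"dy":0,"dz":0,"rx":0,"ry":0,"rz":0,"hand":0.03},{"dx":0,"dy":0,"dz":0,"rx":0,"ry":0,"rz":0,"hand":0.03},{"dx":0,"dy":0,"dz":0,"rx":0,"ry":0,"rz":0,"hand":0.03}]' 40
python3 -m pendant '[{"dx":0,"dy":0,"dz":-0.01,"rx":0,"ry":0,"rz":0,"hand":0.03},{"dx":0,"dy":0,"dz":-0.015,"rx":0,"ry":0,"rz":0,"hand":0.03},{"dx":0,"dy":0,"dz":-0.01,"rx":0,"ry":0,"rz":0,"hand":0.03},{"dx":0,"dy":0,"dz":0,"rx":0,"ry":0,"rz":0,"hand":0.03},{"dx":0,"dy":0,"dz":0,"rx":0,"ry":0,"rz":0,"hand":0.03},{"dx":0,"dy":0,"dz":0,"rx":0,"ry":0,"rz":0,"hand":0.03}]'
python3 - <<'E'
from h import *
s,w,sd=avg(8); print(s["position"],sd,s["contact_force"])
E
```

```text
clock: 11.4
position: [0.4723, -0.0508, 0.0402]
ee_rot: [0.0, 0.988, 0.157, 0.001]
contact_force: [-0.0, -0.8, 0.4]
width: 0.0849
gripper_force: 0.0
clock: 12.07
position: [0.4718, -0.0504, 0.0404]
ee_rot: [0.0, 0.988, 0.157, 0.001]
contact_force: [-1.8, 1.5, 5.3]
width: 0.057
gripper_force: 42.1
clock: 12.57
position: [0.4703, -0.0504, 0.0735]
ee_rot: [-0.0, 0.988, 0.157, -0.001]
contact_force: [-0.0, 0.3, -5.6]
width: 0.0566
gripper_force: 45.4
[ 0.47063787 -0.05043622  0.07355615] [3.07945388e-04 7.83210768e-05 1.99734127e-04] [ 0.01607462  0.12369872 -5.76012332]
```

Force is −5.76 N, about 0.59 kg, so tin 2 is the heavy one. I'll set it back down and fetch tin 3.

```bash
python3 -m pendant '[{"dx":0,"dy":0,"dz":0.008,"rx":0,"ry":0,"rz":0,"hand":0.03},{"dx":0,"dy":0,"dz":0.012,"rx":0,"ry":0,"rz":0,"hand":0.03},{"dx":0,"dy":0,"dz":0.008,"rx":0,"ry":0,"rz":0,"hand":0.03},{"dx":0,"dy":0,"dz":0.003,"rx":0,"ry":0,"rz":0,"hand":0.03},{"dx":0,"dy":0,"dz":0.0015,"rx":0,"ry":0,"rz":0,"hand":0.03},{"dx":0,"dy":0,"dz":0.001,"rx":0,"ry":0,"rz":0,"hand":0.03},{"dx":0,"dy":0,"dz":0,"rx":0,"ry":0,"rz":0,"hand":0.03},{"dx":0,"dy":0,"dz":0,"rx":0,"ry":0,"rz":0,"hand":0.03}]'
python3 -m pendant '[{"dx":0,"dy":0,"dz":0,"rx":0,"ry":0,"rz":0,"hand":0.065},{"dx":0,"dy":0,"dz":0,"rx":0,"ry":0,"rz":0,"hand":0.085},{"dx":0,"dy":0,"dz":0,"rx":0,"ry":0,"rz":0,"hand":0.085},{"dx":0,"dy":0,"dz":0,"rx":0,"ry":0,"rz":0,"hand":0.085},{"dx":0,"dy":0,"dz":0,"rx":0,"ry":0,"rz":0,"hand":0.085},{"dx":0,"dy":0,"dz":-0.01,"rx":0,"ry":0,"rz":0,"hand":0.085},{"dx":0,"dy":0,"dz":-0.025,"rx":0,"ry":0,"rz":0,"hand":0.085},{"dx":0,"dy":0,"dz":-0.03,"rx":0,"ry":0,"rz":0,"hand":0.085},{"dx":0,"dy":0,"dz":-0.03,"rx":0,"ry":0,"rz":0,"hand":0.085},{"dx":0,"dy":0,"dz":-0.012,"rx":0,"ry":0,"rz":0,"hand":0.085},{"dx":0,"dy":0,"dz":-0.005,"rx":0,"ry":0,"rz":0,"hand":0.085}]'
python3 -m pendant '[{"dx":0,"dy":-0.012,"dz":0,"rx":0,"ry":0,"rz":0,"hand":0.085},{"dx":0,"dy":-0.025,"dz":0,"rx":0,"ry":0,"rz":0,"hand":0.085},{"dx":-0.001,"dy":-0.036,"dz":0,"rx":0,"ry":0,"rz":0,"hand":0.085},{"dx":-0.001,"dy":-0.038,"dz":0,"rx":0,"ry":0,"rz":0,"hand":0.085},{"dx":-0.001,"dy":-0.038,"dz":0,"rx":0,"ry":0,"rz":0,"hand":0.085},{"dx":-0.001,"dy":-0.038,"dz":0,"rx":0,"ry":0,"rz":0,"hand":0.085},{"dx":-0.001,"dy":-0.038,"dz":0,"rx":0,"ry":0,"rz":0,"hand":0.085},{"dx":0,"dy":-0.036,"dz":0,"rx":0,"ry":0,"rz":0,"hand":0.085},{"dx":0,"dy":-0.025,"dz":0,"rx":0,"ry":0,"rz":0,"hand":0.085},{"dx":0,"dy":-0.013,"dz":0,"rx":0,"ry":0,"rz":0,"hand":0.085},{"dx":0,"dy":0,"dz":0,"rx":0,"ry":0,"rz":0,"hand":0.085},{"dx":0,"dy":0,"dz":0,"rx":0,"ry":0,"rz":0,"hand":0.085}]'
python3 - <<'E'
from h import *
avg(4); s,w,sd=avg(4); print(s["position"],sd,s["contact_force"],s["qpos"])
a=lids(w,s); print("z.078");lids(w,s,.078)
A=rot(s["ee_rot"]); print([A.T@(p-s["position"]) for p in a])
E
```

```text
clock: 13.63
position: [0.4717, -0.0507, 0.0411]
ee_rot: [0.0, 0.988, 0.157, 0.0]
contact_force: [0.5, -0.6, -6.3]
width: 0.057
gripper_force: 45.5
clock: 14.55
position: [0.473, -0.051, 0.1556]
ee_rot: [0.001, 0.988, 0.157, 0.003]
contact_force: [-0.0, 0.5, -0.1]
width: 0.0851
gripper_force: 0.0
clock: 15.55
position: [0.3723, 0.2324, 0.1514]
ee_rot: [0.001, 0.987, 0.158, -0.002]
contact_force: [-0.5, -0.9, 0.1]
width: 0.0851
gripper_force: 0.0
[0.37412884 0.2313164  0.15252492] [1.27945063e-04 8.13487670e-05 1.39878232e-04] [-0.07657467  0.46051389  0.15209194] [ 3.95613772e-01  1.36568996e-01  1.90099489e+00 -1.91716903e-04
  1.10421739e+00  1.65329817e+00]
lid [525.4 258.2] [69.3 86.5] [0.4175 0.0858 0.073 ]
lid [309.  250.3] [74.  79.4] [0.3751 0.2356 0.073 ]
z.078
lid [525.4 258.2] [69.3 86.5] [0.4184 0.0897 0.078 ]
lid [309.  250.3] [74.  79.4] [0.3769 0.2361 0.078 ]
[array([-0.00351596,  0.15179541,  0.07957347]), array([ 0.00232223, -0.00384042,  0.07952244])]
```

```bash
python3 -m pendant '[{"dx":0.001,"dy":-0.003,"dz":0.012,"rx":0,"ry":0,"rz":0,"hand":0.085},{"dx":0,"dy":0,"dz":0.027,"rx":0,"ry":0,"rz":0,"hand":0.085},{"dx":0,"dy":0,"dz":0.032,"rx":0,"ry":0,"rz":0,"hand":0.085},{"dx":0,"dy":0,"dz":0.024,"rx":0,"ry":0,"rz":0,"hand":0.085},{"dx":0,"dy":0,"dz":0.012,"rx":0,"ry":0,"rz":0,"hand":0.085},{"dx":0,"dy":0,"dz":0.0055,"rx":0,"ry":0,"rz":0,"hand":0.085},{"dx":0,"dy":0,"dz":0,"rx":0,"ry":0,"rz":0,"hand":0.085},{"dx":0,"dy":0,"dz":0,"rx":0,"ry":0,"rz":0,"hand":0.085},{"dx":0,"dy":0,"dz":0,"rx":0,"ry":0,"rz":0,"hand":0.085}]'
python3 -m pendant '[{"dx":0,"dy":0,"dz":0,"rx":0,"ry":0,"rz":0,"hand":0.03},{"dx":0,"dy":0,"dz":0,"rx":0,"ry":0,"rz":0,"hand":0.03},{"dx":0,"dy":0,"dz":0,"rx":0,"ry":0,"rz":0,"hand":0.03},{"dx":0,"dy":0,"dz":0,"rx":0,"ry":0,"rz":0,"hand":0.03},{"dx":0,"dy":0,"dz":0,"rx":0,"ry":0,"rz":0,"hand":0.03},{"dx":0,"dy":0,"dz":0,"rx":0,"ry":0,"rz":0,"hand":0.03},{"dx":0,"dy":0,"dz":0,"rx":0,"ry":0,"rz":0,"hand":0.03},{"dx":0,"dy":0,"dz":0,"rx":0,"ry":0,"rz":0,"hand":0.03}]' 40
python3 -m pendant '[{"dx":0,"dy":0,"dz":-0.01,"rx":0,"ry":0,"rz":0,"hand":0.03},{"dx":0,"dy":0,"dz":-0.025,"rx":0,"ry":0,"rz":0,"hand":0.03},{"dx":-0.005,"dy":0,"dz":-0.035,"rx":0,"ry":0,"rz":0,"hand":0.03},{"dx":-0.015,"dy":0.01,"dz":-0.03,"rx":0,"ry":0,"rz":0,"hand":0.03},{"dx":-0.025,"dy":0.025,"dz":-0.02,"rx":0,"ry":0,"rz":0,"hand":0.03},{"dx":-0.025,"dy":0.032,"dz":-0.01,"rx":0,"ry":0,"rz":0,"hand":0.03},{"dx":-0.015,"dy":0.036,"dz":0,"rx":0,"ry":0,"rz":0,"hand":0.03},{"dx":-0.005,"dy":0.03,"dz":0,"rx":0,"ry":0,"rz":0,"hand":0.03},{"dx":0,"dy":0.015,"dz":0,"rx":0,"ry":0,"rz":0,"hand":0.03},{"dx":0,"dy":0.005,"dz":0,"rx":0,"ry":0,"rz":0,"hand":0.03},{"dx":0,"dy":0,"dz":0,"rx":0,"ry":0,"rz":0,"hand":0.03},{"dx":0,"dy":0,"dz":0,"rx":0,"ry":0,"rz":0,"hand":0.03}]'
python3 - <<'E'
from h import *
avg(4); s,w,sd=avg(6); print(s["position"],sd,s["contact_force"])
np.save("s6.npy",s,allow_pickle=True); f=w["frame"][:,:,::-1].copy()
for z,r in((.039,.07),(.030,.043)): cv2.polylines(f,[np.int32(proj(w,circ(.4197,.0888,z,r),s))],False,(0,0,255),1)
cv2.polylines(f,[np.int32(proj(w,circ(.4190,.0895,.078,.029),s))],False,(0,0,255),1)
cv2.imwrite("pics/w6.png",f)
E
```

```text
clock: 16.7
position: [0.3751, 0.2356, 0.0412]
ee_rot: [-0.0, 0.988, 0.157, 0.001]
contact_force: [-1.0, 0.1, -0.3]
width: 0.0851
gripper_force: 0.0
clock: 17.37
position: [0.3746, 0.2356, 0.0413]
ee_rot: [-0.0, 0.988, 0.157, 0.001]
contact_force: [-0.4, -0.1, 5.6]
width: 0.0568
gripper_force: 41.9
clock: 18.37
position: [0.3356, 0.0626, 0.1702]
ee_rot: [-0.0, 0.988, 0.156, -0.0]
contact_force: [-1.1, -0.5, -1.3]
width: 0.0569
gripper_force: 43.6
[0.33567296 0.06276476 0.17011497] [7.52735553e-05 1.80393798e-04 4.33346743e-05] [-0.1761897   0.45554601 -1.92600279]
```

View pics/w6.png

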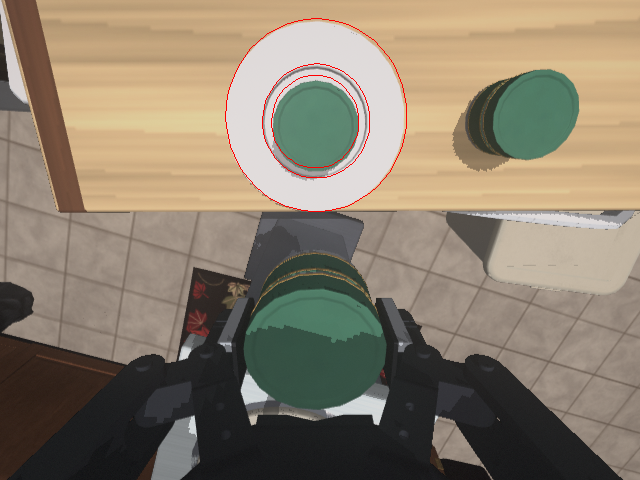

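Tin 3 weighs −1.93 N, so it is light. Tin 1's lid centre is at (316,124), within about 2 mm of the plate centre. I'll place tin 3 on top, matching the TCP xy used for tin 1's release.

```bash
python3 -m pendant '[{"dx":0.015,"dy":0,"dz":0,"rx":0,"ry":0,"rz":0,"hand":0.03},{"dx":0.025,"dy":0.0005,"dz":0,"rx":0,"ry":0,"rz":0,"hand":0.03},{"dx":0.025,"dy":0,"dz":0.005,"rx":0,"ry":0,"rz":0,"hand":0.03},{"dx":0.0145,"dy":0,"dz":0.01,"rx":0,"ry":0,"rz":0,"hand":0.03},{"dx":0.006,"dy":0,"dz":0.015,"rx":0,"ry":0,"rz":0,"hand":0.03},{"dx":0,"dy":0,"dz":0.016,"rx":0,"ry":0,"rz":0,"hand":0.03},{"dx":0,"dy":0,"dz":0.012,"rx":0,"ry":0,"rz":0,"hand":0.03},{"dx":0,"dy":0,"dz":0.007,"rx":0,"ry":0,"rz":0,"hand":0.03},{"dx":0,"dy":0,"dz":0.003,"rx":0,"ry":0,"rz":0,"hand":0.03},{"dx":0,"dy":0,"dz":0,"rx":0,"ry":0,"rz":0,"hand":0.03},{"dx":0,"dy":0,"dz":0,"rx":0,"ry":0,"rz":0,"hand":0.03}]'
python3 - <<'E'
from h import *
avg(3);s,w,sd=avg(4); print(s["position"],s["contact_force"]); A=rot(s["ee_rot"]);print(A.T@(np.array([.4172,.0888,.0943])-s["position"]),A[:,2])
E
```

```text
clock: 19.78
position: [0.418, 0.0882, 0.1026]
ee_rot: [0.0, 0.988, 0.157, 0.001]
contact_force: [-0.1, 0.8, -2.2]
width: 0.0568
gripper_force: 43.6
[0.41782426 0.08812498 0.10288876] [ 0.22421378  0.24612461 -2.01840462]
[-0.00039796 -0.00083947  0.00858773] [ 1.62955588e-03 -5.22058702e-06 -9.99998672e-01]
```

```bash
python3 -m pendant '[{"dx":-0.0005,"dy":-0.0005,"dz":0.003,"rx":0,"ry":0,"rz":0,"hand":0.03},{"dx":0,"dy":0,"dz":0.002,"rx":0,"ry":0,"rz":0,"hand":0.03},{"dx":0,"dy":0,"dz":0.001,"rx":0,"ry":0,"rz":0,"hand":0.03},{"dx":0,"dy":0,"dz":0.001,"rx":0,"ry":0,"rz":0,"hand":0.03},{"dx":0,"dy":0,"dz":0.0005,"rx":0,"ry":0,"rz":0,"hand":0.03},{"dx":0,"dy":0,"dz":0,"rx":0,"ry":0,"rz":0,"hand":0.03},{"dx":0,"dy":0,"dz":0,"rx":0,"ry":0,"rz":0,"hand":0.03}]'
python3 -m pendant '[{"dx":0,"dy":0,"dz":0.0005,"rx":0,"ry":0,"rz":0,"hand":0.03},{"dx":0,"dy":0,"dz":0,"rx":0,"ry":0,"rz":0,"hand":0.03},{"dx":0,"dy":0,"dz":0,"rx":0,"ry":0,"rz":0,"hand":0.03}]'; python3 -m pendant '[{"dx":0,"dy":0,"dz":0.0005,"rx":0,"ry":0,"rz":0,"hand":0.03},{"dx":0,"dy":0,"dz":0,"rx":0,"ry":0,"rz":0,"hand":0.03},{"dx":0,"dy":0,"dz":0,"rx":0,"ry":0,"rz":0,"hand":0.03}]'
```

```text
clock: 20.72
position: [0.4167, 0.0885, 0.0947]
ee_rot: [0.0, 0.988, 0.157, -0.0]
contact_force: [0.1, -0.3, -1.9]
width: 0.0569
gripper_force: 43.6
clock: 20.97
position: [0.4168, 0.0884, 0.0944]
ee_rot: [0.0, 0.988, 0.157, 0.0]
contact_force: [0.4, -0.3, -0.8]
width: 0.0569
gripper_force: 43.9
clock: 21.22
position: [0.4168, 0.0884, 0.0943]
ee_rot: [0.0, 0.988, 0.157, 0.0]
contact_force: [-2.3, -0.6, 5.5]
width: 0.0571
gripper_force: 44.4
```

Contact. I'll release, rise and move back over the heavy tin.

```bash
python3 -m pendant '[{"dx":0,"dy":0,"dz":0,"rx":0,"ry":0,"rz":0,"hand":0.06},{"dx":0,"dy":0,"dz":0,"rx":0,"ry":0,"rz":0,"hand":0.068},{"dx":0,"dy":0,"dz":0,"rx":0,"ry":0,"rz":0,"hand":0.076},{"dx":0,"dy":0,"dz":0,"rx":0,"ry":0,"rz":0,"hand":0.08},{"dx":0,"dy":0,"dz":0,"rx":0,"ry":0,"rz":0,"hand":0.08},{"dx":0,"dy":0,"dz":-0.005,"rx":0,"ry":0,"rz":0,"hand":0.08},{"dx":0,"dy":0,"dz":-0.015,"rx":0,"ry":0,"rz":0,"hand":0.08},{"dx":0,"dy":0,"dz":-0.025,"rx":0,"ry":0,"rz":0,"hand":0.08},{"dx":0,"dy":0,"dz":-0.025,"rx":0,"ry":0,"rz":0,"hand":0.085},{"dx":0,"dy":0,"dz":-0.015,"rx":0,"ry":0,"rz":0,"hand":0.085},{"dx":0,"dy":0,"dz":-0.005,"rx":0,"ry":0,"rz":0,"hand":0.085},{"dx":0,"dy":0,"dz":0,"rx":0,"ry":0,"rz":0,"hand":0.085}]'
python3 -m pendant '[{"dx":0.001,"dy":0.012,"dz":0,"rx":0,"ry":0,"rz":0,"hand":0.085},{"dx":0.002,"dy":0.03,"dz":0,"rx":0,"ry":0,"rz":0,"hand":0.085},{"dx":0.002,"dy":0.036,"dz":0,"rx":0,"ry":0,"rz":0,"hand":0.085},{"dx":0.002,"dy":0.036,"dz":0,"rx":0,"ry":0,"rz":0,"hand":0.085},{"dx":0.001,"dy":0.024,"dz":0.01,"rx":0,"ry":0,"rz":0,"hand":0.085},{"dx":0,"dy":0.01,"dz":0.02,"rx":0,"ry":0,"rz":0,"hand":0.085},{"dx":0,"dy":0,"dz":0.01,"rx":0,"ry":0,"rz":0,"hand":0.085},{"dx":0,"dy":0,"dz":0,"rx":0,"ry":0,"rz":0,"hand":0.085}]'
python3 - <<'E'
from h import *
avg(5); s,w,sd=avg(4); print(s["position"],sd,s["contact_force"])
go([.472,-.0506,.0405])
lids(w,s); print("z.126");lids(w,s,.126)
E
```

```text
clock: 22.22
position: [0.4176, 0.0885, 0.1851]
ee_rot: [0.0, 0.988, 0.157, 0.002]
contact_force: [0.1, 0.4, -0.6]
width: 0.0852
gripper_force: 0.0
clock: 22.88
position: [0.4675, -0.05, 0.1401]
ee_rot: [-0.002, 0.988, 0.156, -0.004]
contact_force: [0.2, 0.9, -0.2]
width: 0.0851
gripper_force: 0.0
[ 0.47043214 -0.04945033  0.14437357] [3.90086802e-05 1.43639547e-05 7.62267726e-05] [-0.08631154  0.21364075  0.26751827]
pos [ 0.4704 -0.0495  0.1443] tool shift mm [  1.1   1.4 103.9] F [ 0.67  0.34 -1.03] w 0.0849 t 23.3333 zdir [ 0.001 -0.    -1.   ]
lid [ 45.9 305.1] [ 83.6 113.7] [0.3742 0.1249 0.073 ]
lid [101.8 265. ] [61.  85.1] [0.419  0.0897 0.073 ]
lid [316.7 255.3] [73.1 82.2] [ 0.4726 -0.0505  0.073 ]
z.126
lid [ 45.9 305.1] [ 83.6 113.7] [0.418 0.088 0.126]
lid [101.8 265. ] [61.  85.1] [0.4516 0.0616 0.126 ]
lid [316.7 255.3] [73.1 82.2] [ 0.4919 -0.0438  0.126 ]
```

The stack is good: the top lid is at (.418,.088). Now I'll grip the heavy tin and lift it 12 cm.

```bash
python3 -m pendant '[{"dx":0.001,"dy":0.001,"dz":0.01,"rx":0,"ry":0,"rz":0,"hand":0.085},{"dx":0,"dy":0,"dz":0.025,"rx":0,"ry":0,"rz":0,"hand":0.085},{"dx":0,"dy":0,"dz":0.03,"rx":0,"ry":0,"rz":0,"hand":0.085},{"dx":0,"dy":0,"dz":0.022,"rx":0,"ry":0,"rz":0,"hand":0.085},{"dx":0,"dy":0,"dz":0.011,"rx":0,"ry":0,"rz":0,"hand":0.085},{"dx":0,"dy":0,"dz":0.006,"rx":0,"ry":0,"rz":0,"hand":0.085},{"dx":0,"dy":0,"dz":0,"rx":0,"ry":0,"rz":0,"hand":0.085},{"dx":0,"dy":0,"dz":0,"rx":0,"ry":0,"rz":0,"hand":0.085},{"dx":0,"dy":0,"dz":0,"rx":0,"ry":0,"rz":0,"hand":0.085}]'
python3 -m pendant '[{"dx":0,"dy":0,"dz":0,"rx":0,"ry":0,"rz":0,"hand":0.03},{"dx":0,"dy":0,"dz":0,"rx":0,"ry":0,"rz":0,"hand":0.03},{"dx":0,"dy":0,"dz":0,"rx":0,"ry":0,"rz":0,"hand":0.03},{"dx":0,"dy":0,"dz":0,"rx":0,"ry":0,"rz":0,"hand":0.03},{"dx":0,"dy":0,"dz":0,"rx":0,"ry":0,"rz":0,"hand":0.03},{"dx":0,"dy":0,"dz":0,"rx":0,"ry":0,"rz":0,"hand":0.03},{"dx":0,"dy":0,"dz":0,"rx":0,"ry":0,"rz":0,"hand":0.03},{"dx":0,"dy":0,"dz":0,"rx":0,"ry":0,"rz":0,"hand":0.03}]' 60
python3 -m pendant '[{"dx":0,"dy":0,"dz":-0.008,"rx":0,"ry":0,"rz":0,"hand":0.03},{"dx":0,"dy":0,"dz":-0.016,"rx":0,"ry":0,"rz":0,"hand":0.03},{"dx":0,"dy":0,"dz":-0.022,"rx":0,"ry":0,"rz":0,"hand":0.03},{"dx":0,"dy":0,"dz":-0.024,"rx":0,"ry":0,"rz":0,"hand":0.03},{"dx":0,"dy":0,"dz":-0.022,"rx":0,"ry":0,"rz":0,"hand":0.03},{"dx":0,"dy":0,"dz":-0.016,"rx":0,"ry":0,"rz":0,"hand":0.03},{"dx":0,"dy":0,"dz":-0.008,"rx":0,"ry":0,"rz":0,"hand":0.03},{"dx":0,"dy":0,"dz":-0.004,"rx":0,"ry":0,"rz":0,"hand":0.03},{"dx":0,"dy":0,"dz":0,"rx":0,"ry":0,"rz":0,"hand":0.03},{"dx":0,"dy":0,"dz":0,"rx":0,"ry":0,"rz":0,"hand":0.03},{"dx":0,"dy":0,"dz":0,"rx":0,"ry":0,"rz":0,"hand":0.03},{"dx":0,"dy":0,"dz":0,"rx":0,"ry":0,"rz":0,"hand":0.03}]'
python3 - <<'E'
from h import *
avg(6); s,w,sd=avg(6); print(s["position"],sd,s["contact_force"],s["gripper_force"],s["width"])
cv2.imwrite("pics/w7.png",np.hstack([cv2.resize(w["frame"],(400,300)),cv2.resize(manip.get_image("scene")["frame"],(400,300))])[:,:,::-1])
E
```

```text
clock: 24.08
position: [0.4723, -0.0507, 0.0405]
ee_rot: [0.0, 0.988, 0.157, 0.001]
contact_force: [0.0, -0.2, -0.1]
width: 0.0849
gripper_force: 0.0
clock: 24.75
position: [0.4721, -0.0506, 0.0409]
ee_rot: [0.0, 0.988, 0.157, 0.001]
contact_force: [-1.3, -0.3, 5.4]
width: 0.0565
gripper_force: 63.2
clock: 25.75
position: [0.4705, -0.0502, 0.1585]
ee_rot: [-0.0, 0.988, 0.157, -0.001]
contact_force: [0.2, 0.0, -5.8]
width: 0.0566
gripper_force: 65.6
[ 0.47135076 -0.05044882  0.15966318] [2.86276578e-05 2.07494031e-05 8.87577956e-05] [-0.14085286  0.11287014 -5.82061296] 65.5691385269165 0.05673905125165534
```

View pics/w7.png

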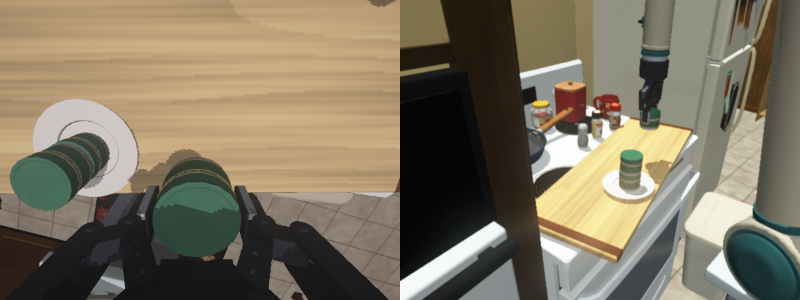

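The two light tins are stacked upright mid-plate (scene view, about (630,170)). The heavy tin is held upright, clear of everything. Handing in.

```bash
python3 -c "
from rig import manip
print(manip.sign_off())"
```

```text
the job is handed in; nothing more can be done
None
```

I handed the job in at about 26 s: the two light tins (about 0.22 and 0.20 kg) are stacked upright mid-plate, and the heaviest (about 0.59 kg) is held still and upright about 12 cm above the board; no verdict came back.

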